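# Touch off a casting at three points, then pin it

### The arm

A 6-joint arm with a two-finger parallel gripper is mounted at the origin on a cart in front of the work surface, level with it; the furniture and walls round the work are solid. World frame = base frame: x ahead of the robot, y to its left, z up, the work surface at z = 0. Lengths are in mm, angles in rad, forces in N, time in s.
With the tool pointing down it reaches from about 250 to 800 mm from the base axis. Payload 3.9 kg.
Tool frame: the origin (TCP) lies at the very end of the fingers, on their centre line; the grasp point (between the pads) lies bot.grasp_offset behind it (bot.grasp_offset is the distance from the TCP to the grasp point, in mm); z points along the fingers, y is the line along which they close (so a half turn about z gives the same grasp; the last joint's range is limited). The gripper opens to 85 mm and grips with 20 to 120 N. Pads are 22 mm wide; open, the fingers measure 114 mm over their backs; the gripper's body (76 mm by 85 mm) begins 54 mm behind the grasp point. The pads swing forward as they close: fully open they stand 13 mm farther back than shut.
Start: joints at [0, 0.26, -0.138, 1.173, 0, 1.571], TCP at [524.991, -0, 203.104] pointing down, gripper open.
Joint ranges: [-2.78, 2.78], [-0.83, 1.72], [-1.28, 1.37], [-1.9, 2.12], [-1.57, 1.48], [-3.14, 3.14]. Speed limits (rad/s): [2.57, 2.57, 3.14, 3.14, 3.14, 3.14].

### API

Orientations are given as a rotation vector (axis times angle).
In Python, from rig import bot gives the robot as it stands.
- The arm moves only by the shell command python3 -m jog 'ROWS'. ROWS is JSON, a list of rows, each a list of 3 entries, a list of its own where there are three numbers: the shift along the tool's x, y, z in mm, then the turn, a rotation vector about the tool's x, y, z in rad, then the finger opening in mm, from 0 to 85.4. A call has 1 to 10 rows; each row shifts and turns the commanded pose from where the row before left it, along the tool's axes as they then stand; what a row does not reach is not made up. A row lasts 1/12 s, in which the tool goes at most 41.7 mm and 7.16 degrees, less where a joint would pass 70% of its speed; a pose out of reach is approached as far as the arm can. A call is refused whole if a number of a shift passes 41.7 or a number of a turn 0.125, either way. A call with a gripper value outside its range is refused whole. The fingers move at their own pace and stop on an object; the grip force is fixed at half the most. Time passes only in rows, so rows that do not move let the fingers close. It gives the time, the measured TCP pose, the force, the opening and the grip force at its end, in the units of the state.
- bot.get_obs(): the state, without advancing time (a new reading comes with each control period).
- bot.snapshot(name): name is "scene" or "side" or "wrist"; returns a dict with "color" (420x560x3 uint8, red, green, blue), "vertical_fov" (degrees; the focal length in pixels is half the picture's height over the tangent of half this angle, whatever the lens; pixels are square), "cx", "cy" (the principal point, pixels), "D" ([k1, k2, p1, p2, k3] as OpenCV has them; the pictures are not rectified), "R" (3x3) and "t" (3): a world point X has camera coordinates R X + t; the wrist camera has in their place "T_tool_cam" (4x4, takes a point from camera to tool coordinates, whose origin is the TCP and whose axes are the flange's). Camera axes: x right, y down, z forward; pixel columns grow to the right and rows downward; lengths in mm; the calibration is good to about 2 mm. A picture is of the moment at which its call begins: read the wrist's pose just before it. There is no depth.
- bot.hand_in(): hands the job in; it is judged then, once.
Trained networks look in a picture, given as the dict that the camera call returned (one of the last four; its "shot" number tells which), for a name from the list of things; names that differ only in an ending like _2 or _b are one class to them, and where a whole thing is asked for, a point or a joint stands for the part that bears it (a point fixed in the world has none). Each returns a list of dicts, best first, with "p" (0 to 1); they miss things now and then, are a little off and sometimes report something else, mostly with a low value. They report only what shows in the picture. A call takes as long as a camera call. They do not tell look-alikes from the thing itself.
- bot.search_frame(picture, thing): "box" ([left, top, width, height] in pixels, round what is visible of it).
The state is a dict: "t": time; "joint_positions": joint angles; "qvel": joint speeds; "effort": joint torques, N m; "ee_pos": TCP position; "tcp_rot": TCP orientation; "contact_force": force on the tool from outside, world axes, zero at the start; "ft_torque": the same for the moment, N m; "width": finger opening in mm; "grasp_force": force on a finger pad.
Only numpy, scipy, OpenCV 4.12 (cv2) and the standard library are available. Lean on these libraries where they do the work, as an engineer would, in place of code of your own. Each camera call takes 0.05 s, during which the arm holds its last target. There are 200 camera calls.

### The job

Take the steel locating pin from its wooden stand and use its shank to touch off the aluminium casting clamped on the fixture plate, pressing lightly and resting there a moment each time: first the casting's near long face towards its left end, then the same face towards its right end, then the middle of its left end face. With the casting so located, set the pin upright and fully home in the casting's bore and let go. Press the pin only gently, touch the fixture and casting with nothing but the pin, and leave everything else on the bench alone.

Things in the scene. Friction and masses are not known exactly. Their poses are not given: they have to be found in the camera images.
- fixture: Fixed dark steel plate, 12 mm thick, carrying an aluminium casting and two strap clamps. Origin: on the plate's underside; z up, x away from the robot, y to the left at yaw 0. The plate spans x -70..100, y -115..85 mm. The clamps hold the casting firmly against gentle touches; pressing it with more than about 24 N is too hard. This pose is the plate's; the casting sits off nominal on it.
- casting_nominal (a point): Point fixed to the plate: nominal centre of the casting's top, 57 mm up; axes as the plate. The casting is a block 80 (x) by 120 (y) by 45 mm with plain upright faces. IT IS CLAMPED OFF THIS PLACE by up to 7 mm in x and in y and up to 0.1 rad in yaw, so find it by touch. Faces to touch: near long face (nominally 40 mm to -x, 120 mm long), left end face (60 mm to +y).
- bore_nominal (a point): Point fixed to the plate where the bore's mouth would be nominally (z = 57 mm); the real bore moves with the casting. Round upright bore, 13.5 mm in diameter, 30 mm deep, flat bottom 27 mm above the plate's underside, small chamfer. Its axis lies 52 mm square in from the real near long face and 85 mm to the right of the real left end face.
- clamp_far (a point): Top of the strap clamp's nut behind the casting (58 mm above the plate's underside). It holds a 22 mm high ledge on the casting's far side.
- clamp_right (a point): Top of the strap clamp's nut at the casting's right end (58 mm above the plate's underside). It holds a 22 mm high ledge on that end.
- locating_pin: Loose steel pin, 83 mm long, about 150 g. Origin: centre of its lower end; z up its axis. Round shank 12 mm in diameter from 0 to 45 mm (lower end chamfered 2 mm), collar 30 mm in diameter from 45 to 49 mm, square dark head 24 by 24 mm from 49 to 83 mm, flats square to its x and y axes: grip the head. Home in the bore, its origin is 27 mm above the plate's underside and 15 mm of shank show.
- stand: Fixed light wooden block 64 by 64 mm, 56 mm high; origin: centre of its underside. Upright through hole 14 mm in diameter at its centre. At the start the pin hangs in it upright, collar resting on the top, lower end 11 mm above the bench; draw it straight up more than 50 mm.
- plaster_block: Loose white plaster mould core, 84 by 97 mm flange, 100 mm high, bystander. Origin: centre of the underside.
- clay_slab_a: Loose flat clay slab 99 by 65 by 14 mm, bystander. Origin: centre of the underside.
- sanding_block: Loose brown sanding block 101 by 62 by 31 mm, bystander. Origin: centre of the underside.
Not all that is in view belongs to the job. There is more than one size of the locating_pin; the job needs the smaller.

How it is judged (in metres and radians):
On the way, in this order (a step that is already met when the one before it is completed fails the run):
1. the pin's shank touches the casting's near long face towards its left end (over 0.7 N) (contact force between locating_pin and fixture above 0.7 N and x of locating_pin in the frame of fixture below -0.031 m and y of locating_pin in the frame of fixture between 0 and 0.068 m and z of locating_pin in the frame of fixture between 0.016 and 0.054 m and angle between locating_pin's own z axis and vertical below 0.2 rad), for 0.1 s.
2. the pin's shank touches the same face towards its right end (over 0.7 N) (contact force between locating_pin and fixture above 0.7 N and x of locating_pin in the frame of fixture below -0.031 m and y of locating_pin in the frame of fixture between -0.068 and 0 m and z of locating_pin in the frame of fixture between 0.016 and 0.054 m and angle between locating_pin's own z axis and vertical below 0.2 rad), for 0.1 s.
3. the pin's shank touches the casting's left end face (over 0.7 N) (contact force between locating_pin and fixture above 0.7 N and x of locating_pin in the frame of fixture between -0.031 and 0.045 m and y of locating_pin in the frame of fixture above 0.052 m and z of locating_pin in the frame of fixture between 0.016 and 0.054 m and angle between locating_pin's own z axis and vertical below 0.2 rad), for 0.1 s.
At the end, for the whole second after the job is handed in: The pin stands released and at rest in the casting's bore, upright within 0.1 rad, its lower end within 3 mm of the bore's bottom (z of locating_pin in the frame of fixture below 0.03 m and x of locating_pin in the frame of fixture between -0.002 and 0.026 m and y of locating_pin in the frame of fixture between -0.037 and -0.013 m and angle between locating_pin's own z axis and vertical below 0.1 rad and linear speed of locating_pin below 0.01 m/s); the robot touches nothing.
It fails at once if the pin presses on the casting or fixture with more than 24 N (contact force between locating_pin and fixture above 24 N).
It fails at once if the gripper or arm touches the fixture or casting (over 2 N) (contact force between any of the fingers, the arm and fixture above 2 N).
It fails at once if a bystander is moved by more than 15 mm (distance of any of plaster_block, clay_slab_a, sanding_block from where it was at the start of the episode above 0.015 m).
It also fails if it takes over 67 s, if anything falls off the work surface, if the arm or the gripper's body presses on something with over 40 N, if the wrist force passes 120 N, or if a joint passes its speed limit or range.

## Working session

There is one attempt and no reset: what is moved stays moved. The work goes in short steps, Python scripts to look and compute and a shell command to move; the robot and the scene stay as the last step left them, time stands still between calls to the robot, and variables do not carry over. Pictures are saved under pics/ and viewed, at most 10 in all, crops included, and the job is handed in when it is done.

```bash
mkdir -p pics; ls; cat > h.py <<'E'
import numpy as np, cv2
from scipy.spatial.transform import Rotation as Ro
from rig import bot
def K(p):
    h=p["color"].shape[0]; f=h/2/np.tan(np.radians(p["vertical_fov"])/2)
    return np.array([[f,0,p["cx"]],[0,f,p["cy"]],[0,0,1.]])
def ext(p,o):
    if "R" in p: return np.array(p["R"]),np.array(p["t"])
    T=np.array(p["T_tool_cam"]); W=np.eye(4); W[:3,:3]=Ro.from_rotvec(o["tcp_rot"]).as_matrix(); W[:3,3]=o["ee_pos"]
    M=np.linalg.inv(W@T); return M[:3,:3],M[:3,3]
def px2w(p,o,uv,z):
    R,t=ext(p,o); uv=np.array(uv,float).reshape(-1,1,2)
    n=cv2.undistortPoints(uv,K(p),np.array(p["D"],float)).reshape(-1,2)
    d=np.c_[n,np.ones(len(n))]@R; c=-R.T@t
    return c+d*((z-c[2])/d[:,2])[:,None]
def w2px(p,o,X):
    R,t=ext(p,o); return cv2.projectPoints(np.array(X,float).reshape(-1,1,3),cv2.Rodrigues(R)[0],t,K(p),np.array(p["D"],float))[0].reshape(-1,2)
def save(p,n): cv2.imwrite("pics/"+n+".png",p["color"][:,:,::-1])
E
python3 - <<'E'
from h import *
print(bot.grasp_offset); print(bot.get_obs())
for c in ("scene","side","wrist"):
    o=bot.get_obs(); p=bot.snapshot(c); save(p,c+"0")
    for n in ("fixture","locating_pin","stand","plaster_block","clay_slab_a","sanding_block","clamp_far"):
        print(c,n,[(np.round(d["box"]),round(d["p"],2)) for d in bot.search_frame(p,n)[:3]])
    R,t=ext(p,o); print("cam",-R.T@t)
E
cd pics; python3 -c "
import cv2,numpy as np
a=[cv2.imread(x+'0.png') for x in('scene','side')]
cv2.imwrite('m.png',cv2.resize(np.hstack(a),(800,300)))"
```

```text
pics
18.700000000000003
{'t': 0.0, 'joint_positions': array([ 1.21416324e-05,  2.60683332e-01, -1.39387090e-01,  1.17273071e+00,
       -6.82195057e-06,  1.57077737e+00]), 'qvel': array([ 0.00077822,  0.0006914 , -0.00194783, -0.00062276,  0.00199543,
        0.00082519]), 'effort': array([-3.22425103e-04, -4.05677426e+01,  2.53926122e+01,  1.89446745e-02,
       -4.02533055e-05,  2.61086342e-05]), 'ee_pos': array([5.24239946e+02, 3.98699673e-03, 2.02258533e+02]), 'tcp_rot': array([-2.22040737, -2.22047645,  0.00223334]), 'contact_force': array([ 0.3566208 , -0.82595502, -0.23419024]), 'ft_torque': array([-0.04957597, -0.04339868, -0.02429732]), 'grasp_force': 0.0, 'width': 85.15029423202962}
scene fixture [(array([256., 195., 101.,  68.]), 0.93)]
scene locating_pin [(array([231., 290.,  12.,  25.]), 0.94), (array([281., 285.,  22.,  58.]), 0.88), (array([131., 222.,  47.,  60.]), 0.52)]
scene stand [(array([215., 299.,  46.,  46.]), 0.58)]
scene plaster_block [(array([132., 220.,  44.,  63.]), 0.78)]
scene clay_slab_a [(array([281., 156.,  36.,  22.]), 0.91)]
scene sanding_block [(a
[... 201 characters left out ...]
,  37.]), 0.55), (array([338., 126.,  14.,  19.]), 0.47)]
side stand [(array([328., 134.,  32.,  34.]), 0.93)]
side plaster_block [(array([379., 190.,  38.,  48.]), 0.81), (array([204., 190., 105.,  93.]), 0.56)]
side clay_slab_a [(array([204., 318.,  37.,  53.]), 0.56)]
side sanding_block [(array([126., 238.,  39.,  53.]), 0.84)]
side clamp_far [(array([204., 193., 106.,  88.]), 0.72)]
cam [1093.76900422 -383.87433289 1238.88128727]
wrist fixture [(array([239., 145., 149., 176.]), 0.94)]
wrist locating_pin []
wrist stand []
wrist plaster_block []
wrist clay_slab_a []
wrist sanding_block []
wrist clamp_far [(array([233., 146., 156., 173.]), 0.71)]
cam [525.52441698  80.14547957 374.22929404]
```

View pics/m.png

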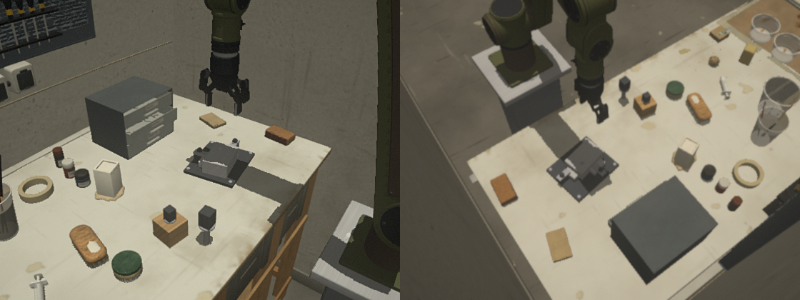

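View pics/wrist0.png

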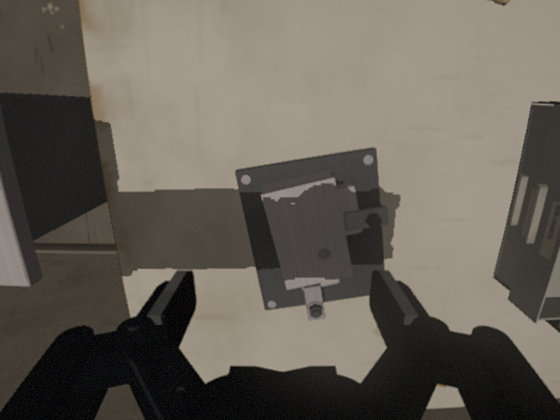

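The first montage shows the stand with the pin at scene px (238,300). The larger look-alike is beside it at (290,310). The wrist view shows the plate, with corners near (238,171), (375,150), (386,295) and (267,309).

```bash
python3 - <<'E'
from h import *
o=bot.get_obs(); w=bot.snapshot("wrist"); s=bot.snapshot("scene"); d=bot.snapshot("side")
print("plate corners z12\n",px2w(w,o,[(236.5,171),(375.5,149),(387,295),(266.5,309.5)],12).round(1))
print("bore",px2w(w,o,[(324,254)],57).round(1), "nut",px2w(w,o,[(374,218),(316,311)],58).round(1))
def tri(a,b):
    P=[];n=[]
    for p,u in((s,a),(d,b)):
        R,t=ext(p,o);P.append(np.c_[R,t]);n.append(cv2.undistortPoints(np.array(u,float).reshape(1,1,2),K(p),np.array(p["D"],float)).reshape(2,1))
    X=cv2.triangulatePoints(P[0],P[1],*n).ravel();return (X[:3]/X[3]).round(1)
print("stand box",tri((238,322),(344,151)),"big",tri((290,300),(314,117)),"small pin head",tri((237,298),(345,135)))
for n,a,b in(("plaster",(153,250),(398,214)),("clay",(299,167),(222,345)),("sand",(391,188),(145,265))): print(n,tri(a,b))
cc=cv2.resize(s["color"][270:370,190:330],None,fx=4,fy=4,interpolation=2)
ce=cv2.resize(d["color"][80:180,280:380],None,fx=4,fy=4,interpolation=2)
m=np.hstack([cc,ce])[:,:,::-1]; cv2.imwrite("pics/c.png",cv2.resize(m,(800,int(800*m.shape[0]/m.shape[1]))))
E
```

```text
plate corners z12
 [[ 470.7   12.7   12. ]
 [ 634.6   39.3   12. ]
 [ 670.4 -159.3   12. ]
 [ 503.5 -182.1   12. ]]
bore [[573.1 -74.3  57. ]] nut [[ 626.1  -30.3   58. ]
 [ 566.8 -151.    58. ]]
stand box [498.  270.3  12.4] big [405.8 232.9  93.7] small pin head [492.6 271.8  78. ]
plaster [747.  244.2  46.3]
clay [ 753.3 -297.7    4.1]
sand [ 482.2 -343.    13.6]
```

View pics/c.png

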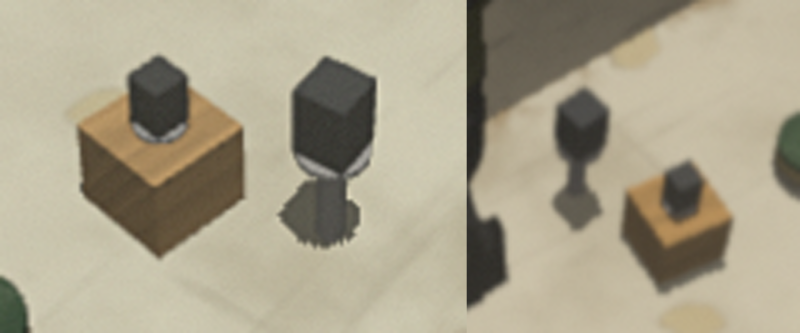

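The crop confirms it: the small pin is in the stand at about (495,271). The bigger look-alike is at (406,233), so I'll leave it alone. Next I'll move above the stand and look from close by.

```bash
python3 -m jog '[[[30,-3,0],[0,0,0],85],[[30,-3,0],[0,0,0],85],[[30,-3,0],[0,0,0],85],[[30,-3,0],[0,0,0],85],[[30,-3,0],[0,0,0],85],[[30,-3,0],[0,0,0],85],[[30,-3,0],[0,0,0],85],[[30,-4,0],[0,0,0],85],[[30,-4,0],[0,0,0],85],[[0,0,0],[0,0,0],85]]'
python3 - <<'E'
from h import *
o=bot.get_obs(); p=bot.snapshot("wrist"); save(p,"w1")
for n in ("locating_pin","stand"): print(n,[(np.round(d["box"]),round(d["p"],2)) for d in bot.search_frame(p,n)[:3]])
print(o["ee_pos"],o["tcp_rot"], w2px(p,o,[[495,271,94]]))
E
```

```text
t: 2.18
ee_pos: [495.5, 275.1, 202.9]
tcp_rot: [-2.214, -2.226, -0.004]
contact_force: [0.3, 0.6, -0.1]
width: 85.1
grasp_force: 0.0
locating_pin [(array([165., 206.,  53.,  57.]), 0.91), (array([266., 184.,  32.,  33.]), 0.8)]
stand [(array([246., 154.,  70.,  72.]), 0.64)]
[495.52961351 275.07464204 202.91451281] [-2.21422165 -2.22586226 -0.00364752] [[281.26734902 204.75288564]]
```

View pics/w1.png

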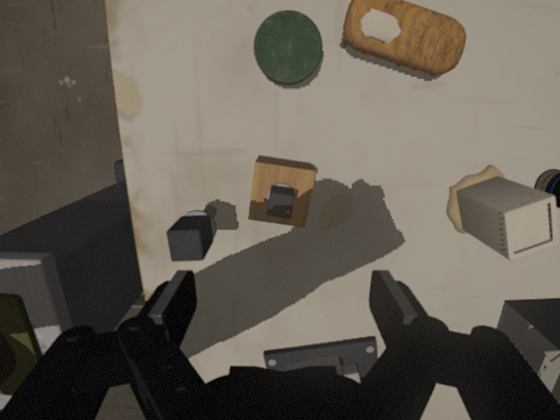

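The stand is at (282,190) with the pin head at about (281,204), slightly turned. I'll segment the stand top and the head.

```bash
python3 - <<'E'
from h import *
o=bot.get_obs(); p=bot.snapshot("wrist")
img=p["color"]; c=cv2.resize(img[145:235,235:330],None,fx=6,fy=6,interpolation=cv2.INTER_CUBIC)[:,:,::-1]
cv2.imwrite("pics/w1c.png",c)
hsv=cv2.cvtColor(img,cv2.COLOR_RGB2HSV)
m=np.zeros(img.shape[:2],np.uint8); m[150:232,240:325]=1
wood=((hsv[...,1]>85)&(hsv[...,2]>70)&(m>0)).astype(np.uint8)
cs=max(cv2.findContours(wood,0,1)[0],key=cv2.contourArea); b=cv2.boxPoints(cv2.minAreaRect(cs)); print(b)
q=px2w(p,o,b,56); print("stand",q.round(1),q.mean(0),[np.linalg.norm(q[i]-q[i-1]).round(1) for i in range(4)])
g=img.max(2); dk=((g<75)&(m>0)).astype(np.uint8); dk[:, :255]=0;dk[:,302:]=0;dk[:165]=0;dk[221:]=0
cs=max(cv2.findContours(dk,0,1)[0],key=cv2.contourArea); b=cv2.boxPoints(cv2.minAreaRect(cs)); print("head",b,cv2.boundingRect(cs))
E
```

```text
[[245.82678 212.94344]
 [255.37793 149.90575]
 [316.1939  159.12029]
 [306.64276 222.15797]]
stand [[456.3 244.4  56. ]
 [468.4 312.5  56. ]
 [531.1 303.3  56. ]
 [523.  233.9  56. ]] [494.68307761 273.52454086  56.        ] [np.float64(67.5), np.float64(69.2), np.float64(63.4), np.float64(69.8)]
head [[253.35754 213.77083]
 [258.42493 177.45464]
 [306.01007 184.09444]
 [300.9427  220.41063]] (255, 180, 47, 41)
```

View pics/w1c.png

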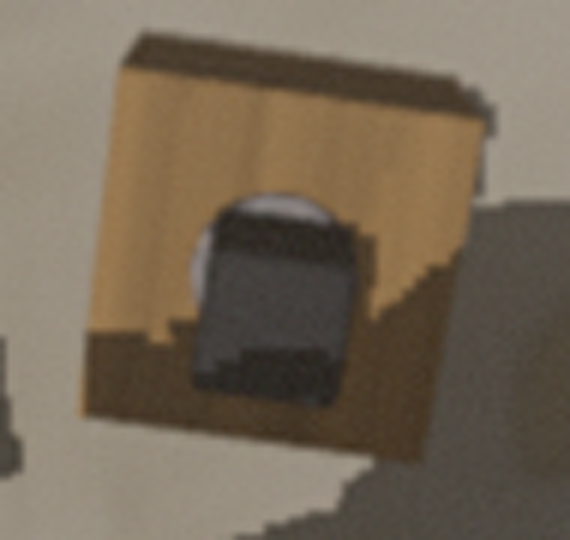

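The crop shows the stand's top corners at (125,67), (485,120), (425,460) and (82,413). The head's top corners are at (208,252), (352,265), (338,405) and (193,385).

```bash
python3 - <<'E'
from h import *
o=bot.get_obs(); p=bot.snapshot("wrist")
f=lambda a:np.array(a)/6+[235,145]-.5+.08
for c,z in(([(125,67),(485,120),(425,460),(82,413)],56),([(208,252),(352,265),(338,405),(193,385)],94)):
    q=px2w(p,o,f(c),z); e=np.roll(q,-1,0)-q
    print(q.round(1).tolist(),q.mean(0).round(1),np.linalg.norm(e,axis=1).round(1),np.arctan2(e[:,1],e[:,0]).round(3))
print(o["ee_pos"])
E
```

```text
[[468.5, 306.0, 56.0], [530.6, 297.0, 56.0], [521.7, 234.3, 56.0], [459.0, 243.3, 56.0]] [495.  270.2  56. ] [62.8 63.3 63.3 63.4] [-0.145 -1.712  2.999  1.421]
[[484.0, 282.5, 94.0], [506.5, 280.5, 94.0], [504.5, 257.4, 94.0], [481.4, 260.8, 94.0]] [494.1 270.3  94. ] [22.6 23.1 23.4 21.9] [-0.091 -1.656  2.999  1.449]
[495.89618822 269.28164373 202.9840579 ]
```

```bash
python3 -m jog '[[[1,-1.2,0],[0,0,0],60],[[0,0,0],[0,0,0.07],60],[[0,0,0],[0,0,0.065],60],[[0,0,20],[0,0,0],60],[[0,0,20],[0,0,0],60],[[0,0,20],[0,0,0],60],[[0,0,20],[0,0,0],60],[[0,0,10],[0,0,0],60],[[0,0,10],[0,0,0],60],[[0,0,0],[0,0,0],60]]'
python3 - <<'E'
from h import *
o=bot.get_obs(); p=bot.snapshot("wrist"); save(p,"w2"); print(o["ee_pos"],o["contact_force"])
E
```

```text
t: 3.27
ee_pos: [493.8, 269.8, 101.5]
tcp_rot: [-2.367, -2.065, 0.005]
contact_force: [0.1, 0.3, 0.7]
width: 60.1
grasp_force: 0.0
[493.80679157 269.83559318 101.4772796 ] [0.11283406 0.27101291 0.72002628]
```

View pics/w2.png

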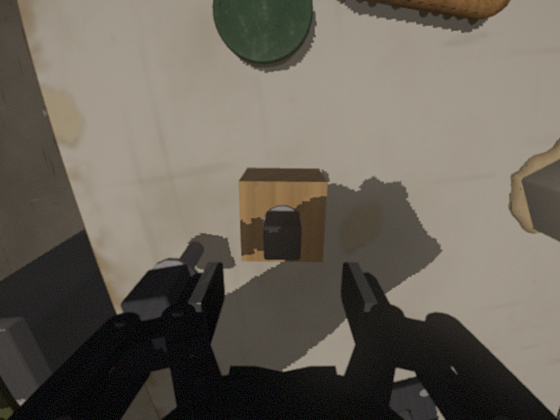

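The head is square to the fingers and centred between them, at column 282. I'll descend to z of about 64 and close.

```bash
python3 -m jog '[[[0,0,15],[0,0,0],60],[[0,0,15],[0,0,0],60],[[0,0,7],[0,0,0],60],[[0,0,0],[0,0,0],60],[[0,0,0],[0,0,0],40],[[0,0,0],[0,0,0],22],[[0,0,0],[0,0,0],15],[[0,0,0],[0,0,0],15],[[0,0,0],[0,0,0],15],[[0,0,0],[0,0,0],15]]'; python3 -m jog '[[[0,0,0],[0,0,0],15],[[0,0,0],[0,0,0],15]]'
```

```text
t: 4.15
ee_pos: [495.0, 271.1, 66.5]
tcp_rot: [2.366, 2.067, 0.001]
contact_force: [0.4, 0.8, 0.1]
width: 15.0
grasp_force: 0.0
t: 4.32
ee_pos: [494.8, 271.0, 66.2]
tcp_rot: [2.366, 2.067, 0.0]
contact_force: [0.4, 0.1, 0.0]
width: 15.2
grasp_force: 0.0
```

The fingers closed to 15 mm without meeting the head, so I'll look before moving anything.

```bash
python3 - <<'E'
from h import *
o=bot.get_obs(); p=bot.snapshot("wrist"); s=bot.snapshot("scene"); d=bot.snapshot("side")
for q in(s,d): print(w2px(q,o,[o["ee_pos"],[494.5,270,94]]).round(1))
a=cv2.resize(p["color"],(800,600))[150:600,200:600]; a=cv2.resize(a,(356,400))
b=cv2.resize(s["color"][240:350,185:295],(440,440),interpolation=2)[:400]
cv2.imwrite("pics/w3.png",np.hstack([a,b])[:,:,::-1])
E
```

```text
[[236.4 302. ]
 [236.3 290.3]]
[[344.7 138.3]
 [345.5 132.1]]
```

View pics/w3.png

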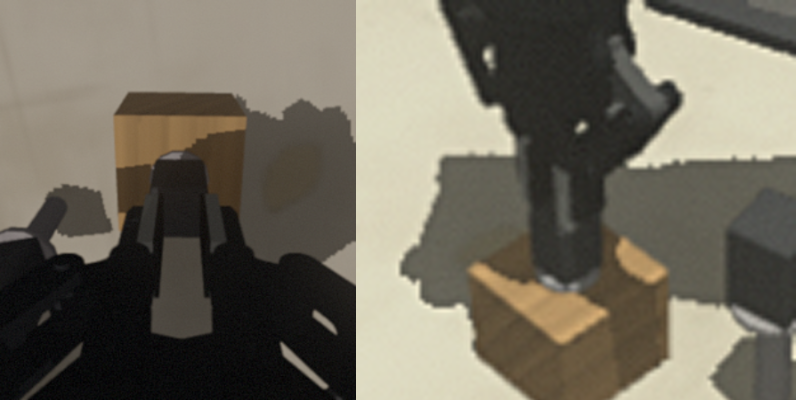

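The image suggests the fingers flank the head, so I'll command fully closed and check the width and force.

```bash
python3 -m jog '[[[0,0,0],[0,0,0],0],[[0,0,0],[0,0,0],0],[[0,0,0],[0,0,0],0],[[0,0,0],[0,0,0],0],[[0,0,0],[0,0,0],0],[[0,0,0],[0,0,0],0]]'; python3 - <<'E'
from h import *
o=bot.get_obs(); p=bot.snapshot("wrist"); print(o["width"],o["grasp_force"],o["contact_force"],o["ee_pos"])
R,_=ext(p,o); Rt=Ro.from_rotvec(o["tcp_rot"]).as_matrix(); print(Rt.round(2).tolist(),np.array(p["T_tool_cam"]).round(2).tolist())
g=o["ee_pos"]-Rt[:,2]*18.7
print(w2px(p,o,[o["ee_pos"]+Rt[:,1]*w for w in(-12,0,12)]).round(0).tolist(),w2px(p,o,[494.5,270.3,94]).round(0))
save(p,"w4")
E
```

```text
t: 4.97
ee_pos: [494.8, 271.0, 66.1]
tcp_rot: [-2.366, -2.067, 0.0]
contact_force: [-0.4, -0.2, -1.1]
width: -0.1
grasp_force: 0.0
-0.05894065096044525 0.0 [-0.4153586  -0.17199255 -1.09694889] [494.7556172  270.99140101  66.07283808]
[[0.13, 0.99, -0.0], [0.99, -0.13, -0.0], [-0.0, -0.0, -1.0]] [[0.0, -0.95, -0.31, 80.22], [1.0, 0.0, 0.0, 0.55], [0.0, -0.31, 0.95, -171.09], [0.0, 0.0, 0.0, 1.0]]
[[262.0, 249.0], [281.0, 249.0], [301.0, 249.0]] [[281. 273.]]
```

View pics/w4.png

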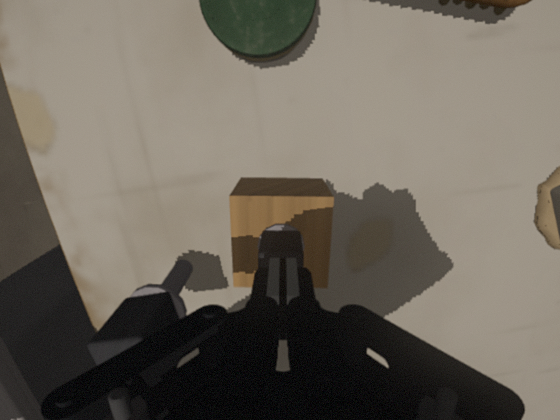

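The fingers shut completely, and they seem to sit above or beside the head. I'll check the predicted projections against the real pixels in a mosaic.

```bash
python3 - <<'E'
from h import *
o=bot.get_obs(); p=bot.snapshot("wrist"); s=bot.snapshot("scene"); d=bot.snapshot("side")
Rt=Ro.from_rotvec(o["tcp_rot"]).as_matrix()
th=-0.13; c,sn=np.cos(th),np.sin(th)
hd=[[494.5+c*a*12-sn*b*12,270.3+sn*a*12+c*b*12,z] for z in(60,94) for a,b in((1,1),(-1,1),(-1,-1),(1,-1))]
tip=[o["ee_pos"]+Rt@np.array([x,y,0]) for x,y in((11,8),(11,-8),(-11,-8),(-11,8))]
tiles=[]
for q,(cu,cv),h in((p,(281,255),36),(s,(237,295),24),(d,(345,135),24)):
    k=266/(2*h); u0,v0=cu-h,cv-h
    im=cv2.resize(q["color"][v0:v0+2*h,u0:u0+2*h],(266,266),interpolation=cv2.INTER_CUBIC); im=cv2.convertScaleAbs(im,alpha=1.8,beta=15)
    im2=im.copy()
    for X,col in((hd[4:],(255,0,0)),(hd[:4],(0,255,0)),(tip,(0,0,255))):
        for u,v in w2px(q,o,X): cv2.circle(im2,(int((u-u0+.5)*k),int((v-v0+.5)*k)),3,col,-1)
    tiles.append(np.vstack([im,im2]))
cv2.imwrite("pics/w5.png",np.hstack(tiles)[:,:,::-1]); print(K(p))
E
```

```text
[[307.00925228   0.         282.39944682]
 [  0.         307.00925228 212.58901574]
 [  0.           0.           1.        ]]
```

View pics/w5.png

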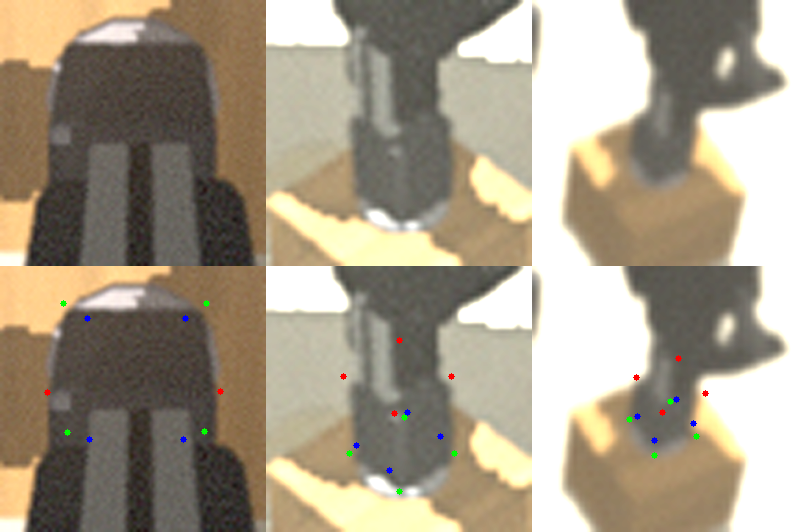

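The overlay settles it. The head model (red and green) matches all views, but the shut fingertips rest at about the head's top, z of about 94. So the real tips stand about 28 mm behind the reported TCP. The 60 mm finger gap spanning 121 px in w2 gives the same result. I'll open and go lower while watching the force.

```bash
python3 -m jog '[[[0,0,0],[0,0,0],55],[[0,0,0],[0,0,0],55],[[0,0,0],[0,0,0],55],[[0,0,0],[0,0,0],55],[[0,0,0],[0,0,0],55],[[0,0,0],[0,0,0],55],[[0,0,8],[0,0,0],55],[[0,0,6],[0,0,0],55],[[0,0,0],[0,0,0],55]]'; python3 -m jog '[[[0,0,5],[0,0,0],55],[[0,0,4],[0,0,0],55],[[0,0,0],[0,0,0],55],[[0,0,0],[0,0,0],55]]'
```

```text
t: 5.92
ee_pos: [493.5, 270.3, 50.3]
tcp_rot: [-2.366, -2.066, 0.005]
contact_force: [0.3, 0.2, -0.6]
width: 54.6
grasp_force: 0.0
t: 6.25
ee_pos: [494.5, 270.8, 42.7]
tcp_rot: [-2.366, -2.066, 0.001]
contact_force: [0.4, -0.3, 0.0]
width: 55.2
grasp_force: 0.0
```

```bash
python3 -m jog '[[[0,0,3],[0,0,0],55],[[0,0,0],[0,0,0],30],[[0,0,0],[0,0,0],12],[[0,0,0],[0,0,0],12],[[0,0,0],[0,0,0],12],[[0,0,0],[0,0,0],12],[[0,0,0],[0,0,0],12],[[0,0,0],[0,0,0],12]]'
```

```text
t: 6.92
ee_pos: [494.7, 271.1, 40.3]
tcp_rot: [-2.366, -2.066, -0.0]
contact_force: [-1.2, -0.1, 3.2]
width: 23.0
grasp_force: 59.6
```

Gripped: 23 mm at 60 N. I'll draw it straight up.

```bash
python3 -m jog '[[[0,0,-6],[0,0,0],12],[[0,0,-10],[0,0,0],12],[[0,0,-12],[0,0,0],12],[[0,0,-12],[0,0,0],12],[[0,0,-12],[0,0,0],12],[[0,0,-12],[0,0,0],12],[[0,0,-12],[0,0,0],12],[[0,0,0],[0,0,0],12],[[0,0,0],[0,0,0],12]]'
python3 - <<'E'
from h import *
o=bot.get_obs(); p=bot.snapshot("wrist"); s=bot.snapshot("scene"); d=bot.snapshot("side"); 
for q in(s,d):
    for dz in (-30,):
        print(w2px(q,o,[o["ee_pos"]+[0,0,dz],o["ee_pos"]+[0,0,dz+83]]).round(0).tolist(), bot.search_frame(q,"locating_pin")[:3])
print(o["ee_pos"],o["contact_force"],o["ft_torque"],o["width"],o["grasp_force"])
# predicted places
th=.163;R=np.array([[np.cos(th),-np.sin(th)],[np.sin(th),np.cos(th)]]);O=np.array([552.6,-59.9])
for n,x in(("A pre",(-60,38)),("A face",(-46,38)),("B pre",(-60,-38)),("L pre",(0,80)),("L face",(0,66)),("bore",(12,-25))): print(n,(O+R@np.array(x)).round(1))
E
```

```text
t: 7.67
ee_pos: [495.7, 271.4, 117.1]
tcp_rot: [2.366, 2.066, 0.004]
contact_force: [-1.2, -0.5, -1.6]
width: 22.7
grasp_force: 59.1
[[235.0, 293.0], [233.0, 257.0]] [{'box': [279.8, 285.0, 23.0, 58.1], 'p': 0.92}, {'box': [262.9, 192.8, 95.0, 72.0], 'p': 0.69}, {'box': [227.4, 256.7, 12.5, 40.6], 'p': 0.56}]
[[346.0, 134.0], [350.0, 114.0]] [{'box': [305.2, 105.7, 17.9, 34.7], 'p': 0.74}, {'box': [203.2, 192.4, 104.6, 91.8], 'p': 0.74}]
[495.67636732 271.38864865 117.10444421] [-1.16908818 -0.53223212 -1.57071559] [-0.01913538 -0.02787744 -0.0212332 ] 22.677716646637492 59.08097863197327
A pre [487.2 -32.1]
A face [501.  -29.9]
B pre [ 499.6 -107.1]
L pre [539.6  19. ]
L face [541.9   5.2]
bore [568.5 -82.6]
```

```bash
python3 -m jog '[[[0,0,0],[0,0,-0.1],12],[[0,0,0],[0,0,-0.1],12],[[0,0,0],[0,0,-0.093],12],[[-10,-2,0],[0,0,0],12],[[-20,-4,0],[0,0,0],12],[[-30,-6,0],[0,0,0],12],[[-30,-6,0],[0,0,0],12],[[-30,-6,0],[0,0,0],12],[[-30,-6,0],[0,0,0],12],[[-30,-6,0],[0,0,0],12]]'; python3 -m jog '[[[-30,-6,0],[0,0,0],12],[[-30,-6,0],[0,0,0],12],[[-30,-6,0],[0,0,0],12],[[-20,-4,0],[0,0,0],12],[[-8,-2,0],[0,0,0],12],[[0,0,0],[0,0,0],12],[[0,0,0],[0,0,0],12],[[0,0,0],[0,0,0],12]]'
cat > st.py <<'E'
from h import *
th=.163;R=np.array([[np.cos(th),-np.sin(th)],[np.sin(th),np.cos(th)]]);O=np.array([552.6,-59.9])
o=bot.get_obs(); a=Ro.from_rotvec(o["tcp_rot"]).as_matrix()
print("plate xy",(R.T@(o["ee_pos"][:2]-O)).round(2),"z",o["ee_pos"][2].round(2),"yaw",np.arctan2(a[1,1],a[0,1]).round(3),"tilt",np.arccos(-a[2,2]).round(3),"F plate",(R.T@o["contact_force"][:2]).round(2),o["contact_force"][2].round(2),"w",o["width"].round(1),"t",o["t"])
E
python3 st.py
```

```text
t: 8.75
ee_pos: [486.6, 85.5, 115.7]
tcp_rot: [-2.042, -2.387, 0.002]
contact_force: [0.2, -0.6, -1.0]
width: 22.9
grasp_force: 59.1
t: 9.42
ee_pos: [482.3, -31.9, 116.0]
tcp_rot: [-2.039, -2.389, -0.0]
contact_force: [0.1, -0.4, -1.2]
width: 22.9
grasp_force: 59.1Traceback (most recent call last):
  File "st.py", line 4, in <module>
    print("plate xy",(R.T@(o["ee_pos"][:2]-O)).round(2),"z",o["ee_pos"][2].round(2),"yaw",np.arctan2(a[1,1],a[0,1]).round(3),"tilt",np.arccos(-a[2,2]).round(3),"F plate",(R.T@o["contact_force"][:2]).round(2),o["contact_force"][2].round(2),"w",o["width"].round(1),"t",o["t"])
                                                                                                                                                                                                                                                   ^^^^^^^^^^^^^^^^
AttributeError: 'float' object has no attribute 'round'
```

```bash
sed -i 's/o\["width"\].round(1)/o["width"]/' st.py; python3 -m jog '[[[0,0,10],[0,0,0],12],[[0,0,12],[0,0,0],12],[[0,0,12],[0,0,0],12],[[0,0,12],[0,0,0],12],[[0,0,8],[0,0,0],12],[[0,0,2],[0,0,0],12],[[0,3,0],[0,0,0],12],[[0,3,0],[0,0,0],12],[[0,2,0],[0,0,0],12],[[0,0,0],[0,0,0],12]]'; python3 st.py
```

```text
t: 10.25
ee_pos: [492.0, -31.3, 60.9]
tcp_rot: [2.038, 2.389, 0.002]
contact_force: [0.1, 0.2, -1.8]
width: 23.3
grasp_force: 59.1
plate xy [-55.19  38.01] z 60.9 yaw 0.158 tilt 0.002 F plate [0.15 0.19] -1.76 w 23.28161112014904 t 10.25
```

```bash
python3 -m jog '[[[0,1,0],[0,0,0],12],[[0,1,0],[0,0,0],12],[[0,1,0],[0,0,0],12],[[0,0,0],[0,0,0],12]]' >/dev/null; python3 st.py;  python3 -m jog '[[[0,1,0],[0,0,0],12],[[0,1,0],[0,0,0],12],[[0,1,0],[0,0,0],12],[[0,0,0],[0,0,0],12]]' >/dev/null; python3 st.py
```

```text
plate xy [-53.54  38.05] z 60.25 yaw 0.158 tilt 0.0 F plate [-1.25  0.12] -0.43 w 22.884116365497007 t 10.5833
plate xy [-50.54  38.06] z 60.12 yaw 0.158 tilt 0.0 F plate [0.55 0.54] -1.11 w 23.169331205408042 t 10.9167
```

```bash
python3 -m jog '[[[0,1,0],[0,0,0],12],[[0,1,0],[0,0,0],12],[[0,0,0],[0,0,0],12]]' >/dev/null; python3 st.py
```

```text
plate xy [-48.53  38.09] z 60.13 yaw 0.158 tilt 0.0 F plate [-0.07  0.55] -1.41 w 22.9220732911439 t 11.1667
```

```bash
python3 -m jog '[[[0,1,0],[0,0,0],12],[[0,0.5,0],[0,0,0],12],[[0,0,0],[0,0,0],12]]' >/dev/null; python3 st.py
```

```text
plate xy [-47.14  38.09] z 60.13 yaw 0.158 tilt 0.0 F plate [-0.24  0.02] -1.13 w 22.66061429889583 t 11.4167
```

```bash
python3 -m jog '[[[0,1,0],[0,0,0],12],[[0,1,0],[0,0,0],12],[[0,0,0],[0,0,0],12]]' >/dev/null; python3 st.py
```

```text
plate xy [-45.3   38.13] z 60.07 yaw 0.158 tilt 0.0 F plate [-0.49 -0.3 ] -2.54 w 22.80623900128117 t 11.6667
```

```bash
python3 -m jog '[[[0,1,0],[0,0,0],12],[[0,0.5,0],[0,0,0],12],[[0,0,0],[0,0,0],12]]' >/dev/null; python3 st.py
```

```text
plate xy [-45.1   38.14] z 59.85 yaw 0.158 tilt 0.002 F plate [-3.4   0.25] 0.37 w 23.039425287454915 t 11.9167
```

```bash
python3 -m jog '[[[0,1,0],[0,0,0],12],[[0,0.5,0],[0,0,0],12],[[0,0,0],[0,0,0],12]]' >/dev/null; python3 st.py
```

```text
plate xy [-44.95  38.14] z 59.66 yaw 0.158 tilt 0.005 F plate [-6.05 -0.61] 2.32 w 22.919113079824324 t 12.1667
```

Contact at about -45.25 with 6 N. I'll hold it briefly, back off and move to the right end.

```bash
python3 -m jog '[[[0,0,0],[0,0,0],12],[[0,0,0],[0,0,0],12],[[0,-5,0],[0,0,0],12],[[0,-6,0],[0,0,0],12],[[-24,0,0],[0,0,0],12],[[-25,0,0],[0,0,0],12],[[-23,0,0],[0,0,0],12],[[0,0,0],[0,0,0],12],[[0,2,0],[0,0,0],12],[[0,0,0],[0,0,0],12]]'; python3 st.py
```

```text
t: 13.0
ee_pos: [507.7, -101.5, 60.2]
tcp_rot: [2.039, 2.389, 0.002]
contact_force: [1.5, 0.1, -1.1]
width: 22.9
grasp_force: 59.2
plate xy [-51.06 -33.79] z 60.24 yaw 0.158 tilt 0.001 F plate [ 1.45 -0.17] -1.06 w 22.909380359799737 t 13.0
```

```bash
python3 -m jog '[[[0,1,0],[0,0,0],12],[[0,1,0],[0,0,0],12],[[0,0,0],[0,0,0],12]]' >/dev/null; python3 st.py
```

```text
plate xy [-49.32 -33.19] z 60.14 yaw 0.159 tilt 0.0 F plate [-0.5  -0.94] -2.16 w 23.059414357228313 t 13.25
```

```bash
python3 -m jog '[[[0,1,0],[0,0,0],12],[[0,1,0],[0,0,0],12],[[0,0,0],[0,0,0],12]]' >/dev/null; python3 st.py
```

```text
plate xy [-47.37 -33.67] z 60.13 yaw 0.158 tilt 0.0 F plate [0.46 0.76] -1.41 w 22.946683235928866 t 13.5
```

```bash
python3 -m jog '[[[0,1,0],[0,0,0],12],[[0,1,0],[0,0,0],12],[[0,0,0],[0,0,0],12]]' >/dev/null; python3 st.py
```

```text
plate xy [-45.4  -33.93] z 60.11 yaw 0.158 tilt 0.0 F plate [-0.71 -0.61] -1.55 w 22.90864558752307 t 13.75
```

```bash
python3 -m jog '[[[0,1,0],[0,0,0],12],[[0,1,0],[0,0,0],12],[[0,0,0],[0,0,0],12]]' >/dev/null; python3 st.py
```

```text
plate xy [-43.42 -33.97] z 60.1 yaw 0.158 tilt 0.0 F plate [ 0.19 -0.93] -1.07 w 22.720824588443875 t 14.0
```

```bash
python3 -m jog '[[[0,1,0],[0,0,0],12],[[0,0.5,0],[0,0,0],12],[[0,0,0],[0,0,0],12]]' >/dev/null; python3 st.py
```

```text
plate xy [-42.01 -33.93] z 60.1 yaw 0.158 tilt 0.0 F plate [-0.55  0.38] -1.33 w 23.207437547724087 t 14.25
```

```bash
python3 -m jog '[[[0,1,0],[0,0,0],12],[[0,0.5,0],[0,0,0],12],[[0,0,0],[0,0,0],12]]' >/dev/null; python3 st.py
```

```text
plate xy [-40.52 -33.95] z 60.11 yaw 0.158 tilt 0.0 F plate [0.35 0.1 ] -1.9 w 22.997795733753666 t 14.5
```

```bash
python3 -m jog '[[[0,1,0],[0,0,0],12],[[0,0.5,0],[0,0,0],12],[[0,0,0],[0,0,0],12]]' >/dev/null; python3 st.py
```

```text
plate xy [-39.67 -33.88] z 60.01 yaw 0.158 tilt 0.001 F plate [-0.65 -0.28] -0.71 w 23.321116799950136 t 14.75
```

```bash
python3 -m jog '[[[0,1,0],[0,0,0],12],[[0,0.5,0],[0,0,0],12],[[0,0,0],[0,0,0],12]]' >/dev/null; python3 st.py
```

```text
plate xy [-39.45 -33.84] z 59.82 yaw 0.158 tilt 0.003 F plate [-5.13 -1.16] 2.57 w 22.923061110185085 t 15.0
```

Contact at about -39.75. The casting's yaw is therefore about +0.077 relative to the plate. I'll hold, then go round to the left end.

```bash
python3 -m jog '[[[0,0,0],[0,0,0],12],[[0,0,0],[0,0,0],12],[[0,-7,0],[0,0,0],12],[[0,-9.5,0],[0,0,0],12],[[25,0,0],[0,0,0],12],[[25,0,0],[0,0,0],12],[[25,0,0],[0,0,0],12],[[25,0,0],[0,0,0],12],[[21,0,0],[0,0,0],12],[[0,0,0],[0,0,0],12]]'; python3 -m jog '[[[0,15,0],[0,0,0],12],[[0,20,0],[0,0,0],12],[[0,16,0],[0,0,0],12],[[0,0,0],[0,0,0],12],[[0,0,0],[0,0,0],12],[[0,0,0],[0,0,0],12]]' ; python3 st.py
```

```text
t: 15.83
ee_pos: [484.9, 20.6, 60.3]
tcp_rot: [-2.034, -2.393, -0.004]
contact_force: [0.6, -0.6, -1.9]
width: 23.0
grasp_force: 59.2
t: 16.33
ee_pos: [534.8, 25.0, 59.9]
tcp_rot: [-2.039, -2.389, 0.001]
contact_force: [-0.4, -0.0, -1.0]
width: 22.7
grasp_force: 59.3
plate xy [-3.81 86.63] z 59.86 yaw 0.158 tilt 0.001 F plate [-0.41  0.03] -1.05 w 22.747158241534645 t 16.3333
```

```bash
python3 -m jog '[[[-3,0,0],[0,0,0],12],[[-3,0,0],[0,0,0],12],[[-2,0,0],[0,0,0],12],[[0,0,0],[0,0,0],12]]' >/dev/null; python3 st.py
```

```text
plate xy [-3.02 78.26] z 60.2 yaw 0.157 tilt 0.0 F plate [0.51 0.09] -1.22 w 22.875582762753485 t 16.6667
```

```bash
python3 -m jog '[[[-1,0,0],[0,0,0],12],[[-1,0,0],[0,0,0],12],[[0,0,0],[0,0,0],12]]' >/dev/null; python3 st.py
```

```text
plate xy [-2.66 76.73] z 60.14 yaw 0.158 tilt 0.0 F plate [ 0.35 -1.09] -1.47 w 23.015345426438824 t 16.9167
```

```bash
python3 -m jog '[[[-1,0,0],[0,0,0],12],[[-1,0,0],[0,0,0],12],[[0,0,0],[0,0,0],12]]' >/dev/null; python3 st.py
```

```text
plate xy [-2.62 74.74] z 60.1 yaw 0.158 tilt 0.0 F plate [ 1.   -0.66] -1.62 w 22.929135620328875 t 17.1667
```

```bash
python3 -m jog '[[[-1,0,0],[0,0,0],12],[[-0.5,0,0],[0,0,0],12],[[0,0,0],[0,0,0],12]]' >/dev/null; python3 st.py
```

```text
plate xy [-2.67 73.29] z 60.08 yaw 0.158 tilt 0.0 F plate [0.62 0.23] -1.47 w 22.972602923205667 t 17.4167
```

```bash
python3 -m jog '[[[-1,0,0],[0,0,0],12],[[-0.5,0,0],[0,0,0],12],[[0,0,0],[0,0,0],12]]' >/dev/null; python3 st.py
```

```text
plate xy [-2.67 72.77] z 60.12 yaw 0.158 tilt 0.002 F plate [0.64 4.35] -1.54 w 23.07814526234233 t 17.6667
```

```bash
python3 -m jog '[[[-1,0,0],[0,0,0],12],[[-0.5,0,0],[0,0,0],12],[[0,0,0],[0,0,0],12]]' >/dev/null; python3 st.py
```

```text
plate xy [-2.67 72.49] z 60.14 yaw 0.159 tilt 0.005 F plate [0.39 6.67] -0.82 w 22.789289168192685 t 17.9167
```

```bash
python3 -m jog '[[[-1,0,0],[0,0,0],12],[[-0.5,0,0],[0,0,0],12],[[0,0,0],[0,0,0],12]]' >/dev/null; python3 st.py
```

```text
plate xy [-2.71 72.3 ] z 60.14 yaw 0.16 tilt 0.007 F plate [-0.48 10.  ] 0.74 w 23.101743982467095 t 18.1667
```

```bash
python3 -m jog '[[[-1,0,0],[0,0,0],12],[[-0.5,0,0],[0,0,0],12],[[0,0,0],[0,0,0],12]]' >/dev/null; python3 st.py
```

```text
plate xy [-2.72 72.09] z 60.15 yaw 0.16 tilt 0.01 F plate [-1.000e-02  1.308e+01] 0.5 w 22.68297445989553 t 18.4167
```

Left-face contact at about 73.1, so the bore works out at plate (17.1, -16.65). That agrees with the camera's (17.9, -17.5). I'll back off, rise and go above the bore.

```bash
python3 -m jog '[[[6,0,0],[0,0,0],12],[[8,0,0],[0,0,0],12],[[0,0,-14],[0,0,0],12],[[0,0,-16],[0,0,0],12],[[0,0,-12],[0,0,0],12],[[0,0,0],[0,0,0],12],[[-18,4,0],[0,0,0],12],[[-20,4,0],[0,0,0],12],[[-20,4,0],[0,0,0],12],[[-20,4,0],[0,0,0],12]]'; python3 -m jog '[[[-18,4,0],[0,0,0],12],[[0,0,0],[0,0,0],12],[[0,0,0],[0,0,0],12],[[0,0,0],[0,0,0],12],[[0,0,0],[0,0,0],12],[[0,0,0],[0,0,0],12]]'; python3 st.py
```

```text
t: 19.25
ee_pos: [564.7, -55.6, 101.3]
tcp_rot: [2.039, 2.39, -0.002]
contact_force: [-0.5, -0.9, -0.9]
width: 23.3
grasp_force: 59.3
t: 19.75
ee_pos: [571.1, -70.9, 101.9]
tcp_rot: [-2.038, -2.39, 0.001]
contact_force: [-0.2, 0.5, -1.9]
width: 23.0
grasp_force: 59.3
plate xy [ 16.51 -13.86] z 101.91 yaw 0.159 tilt 0.001 F plate [-0.11  0.57] -1.89 w 23.037201066092337 t 19.75
```

Correct by (+0.6, -2.8) and lower to just above the mouth.

```bash
python3 -m jog '[[[-2.8,0.6,0],[0,0,0],12],[[0,0,4],[0,0,0],12],[[0,0,4],[0,0,0],12],[[0,0,3],[0,0,0],12],[[0,0,0],[0,0,0],12],[[0,0,0],[0,0,0],12],[[0,0,0],[0,0,0],12]]'; python3 st.py
```

```text
t: 20.33
ee_pos: [572.7, -74.3, 91.0]
tcp_rot: [-2.039, -2.39, 0.0]
contact_force: [-0.7, 0.2, -1.2]
width: 23.0
grasp_force: 59.3
plate xy [ 17.45 -17.5 ] z 91.02 yaw 0.158 tilt 0.0 F plate [-0.64  0.31] -1.23 w 22.962839884586693 t 20.3333
```

```bash
python3 -m jog '[[[0.8,-0.35,0],[0,0,0],12],[[0,0,1],[0,0,0],12],[[0,0,1],[0,0,0],12],[[0,0,0],[0,0,0],12],[[0,0,0],[0,0,0],12],[[0,0,0],[0,0,0],12]]' >/dev/null; python3 st.py
```

```text
plate xy [ 17.15 -16.74] z 89.12 yaw 0.158 tilt 0.0 F plate [0.56 0.32] -1.51 w 22.91031761078112 t 20.8333
```

```bash
python3 -m jog '[[[0,0,1],[0,0,0],12],[[0,0,1],[0,0,0],12],[[0,0,1],[0,0,0],12],[[0,0,1],[0,0,0],12],[[0,0,0],[0,0,0],12]]' >/dev/null; python3 st.py
```

```text
plate xy [ 16.92 -16.63] z 84.79 yaw 0.158 tilt 0.001 F plate [-0.02 -0.41] -0.52 w 22.81691320924115 t 21.25
```

```bash
python3 -m jog '[[[0,0,1],[0,0,0],12],[[0,0,1],[0,0,0],12],[[0,0,1],[0,0,0],12],[[0,0,0],[0,0,0],12]]' >/dev/null; python3 st.py
```

```text
plate xy [ 16.97 -16.66] z 81.85 yaw 0.158 tilt 0.0 F plate [0.3  0.31] -2.44 w 22.747424246984735 t 21.5833
```

```bash
python3 -m jog '[[[0,0,1],[0,0,0],12],[[0,0,1],[0,0,0],12],[[0,0,1],[0,0,0],12],[[0,0,0],[0,0,0],12]]' >/dev/null; python3 st.py
```

```text
plate xy [ 16.96 -16.65] z 78.85 yaw 0.158 tilt 0.0 F plate [ 0.63 -0.97] -1.25 w 22.896324386123634 t 21.9167
```

It's in the bore with no resistance, so I'll carry on down.

```bash
python3 -m jog '[[[0,0,1.5],[0,0,0],12],[[0,0,1.5],[0,0,0],12],[[0,0,1.5],[0,0,0],12],[[0,0,1.5],[0,0,0],12],[[0,0,0],[0,0,0],12]]' >/dev/null; python3 st.py
```

```text
plate xy [ 16.82 -16.61] z 72.68 yaw 0.158 tilt 0.001 F plate [-0.2   0.02] -0.47 w 22.890927534205083 t 22.3333
```

```bash
python3 -m jog '[[[0,0,1.5],[0,0,0],12],[[0,0,1.5],[0,0,0],12],[[0,0,1.5],[0,0,0],12],[[0,0,1.5],[0,0,0],12],[[0,0,0],[0,0,0],12]]' >/dev/null; python3 st.py
```

```text
plate xy [ 16.87 -16.63] z 66.72 yaw 0.158 tilt 0.001 F plate [ 0.03 -0.11] -1.35 w 22.911328476838957 t 22.75
```

```bash
python3 -m jog '[[[0,0,1.5],[0,0,0],12],[[0,0,1.5],[0,0,0],12],[[0,0,1.5],[0,0,0],12],[[0,0,1.5],[0,0,0],12],[[0,0,0],[0,0,0],12]]' >/dev/null; python3 st.py
```

```text
plate xy [ 16.86 -16.64] z 60.7 yaw 0.158 tilt 0.001 F plate [-0.09  0.08] -0.86 w 22.833297762377697 t 23.1667
```

```bash
python3 -m jog '[[[0,0,1],[0,0,0],12],[[0,0,1],[0,0,0],12],[[0,0,1],[0,0,0],12],[[0,0,0],[0,0,0],12]]' >/dev/null; python3 st.py
```

```text
plate xy [ 16.96 -16.67] z 57.88 yaw 0.158 tilt 0.0 F plate [ 0.22 -0.34] -2.35 w 22.695779852006215 t 23.5
```

```bash
python3 -m jog '[[[0,0,0.7],[0,0,0],12],[[0,0,0.7],[0,0,0],12],[[0,0,0],[0,0,0],12]]' >/dev/null; python3 st.py
```

```text
plate xy [ 17.05 -16.68] z 56.57 yaw 0.158 tilt 0.0 F plate [-0.18  0.47] -1.74 w 22.46260185282823 t 23.75
```

```bash
python3 -m jog '[[[0,0,0.7],[0,0,0],12],[[0,0,0],[0,0,0],12]]' >/dev/null; python3 st.py
```

```text
plate xy [ 17.22 -16.75] z 56.32 yaw 0.158 tilt 0.0 F plate [-1.08  0.4 ] 1.59 w 23.249127521645846 t 23.9167
```

It's on the bottom at the expected height. I'll release and rise.

```bash
python3 -m jog '[[[0,0,0],[0,0,0],30],[[0,0,0],[0,0,0],45],[[0,0,0],[0,0,0],50],[[0,0,0],[0,0,0],50],[[0,0,0],[0,0,0],50],[[0,0,-15],[0,0,0],50],[[0,0,-20],[0,0,0],50],[[0,0,-25],[0,0,0],50],[[0,0,-25],[0,0,0],50],[[0,0,-25],[0,0,0],50]]'; python3 -m jog '[[[25,0,-10],[0,0,0],50],[[0,0,0],[0,0,0],50],[[0,0,0],[0,0,0],50],[[0,0,0],[0,0,0],50],[[0,0,0],[0,0,0],50]]'
python3 - <<'E'
from h import *
o=bot.get_obs(); p=bot.snapshot("wrist"); s=bot.snapshot("scene")
R,t=ext(p,o); c=w2px(p,o,[572.3,-74,90])[0].astype(int)
a=cv2.resize(p["color"],(533,400)); v=w2px(s,o,[572.3,-74,80])[0].astype(int)
b=cv2.resize(s["color"][v[1]-50:v[1]+50,v[0]-33:v[0]+33],(264,400),interpolation=2)
cv2.imwrite("pics/w6.png",np.hstack([a,b])[:,:,::-1]); print(c)
th=.163;Rr=np.array([[np.cos(th),-np.sin(th)],[np.sin(th),np.cos(th)]])
b=Rr@[17.0,-16.7]+[552.6,-59.9]
print("exp bottom-of-collar/top px scene",w2px(s,o,[[*b,72],[*b,110]]))
E
```

```text
t: 24.75
ee_pos: [571.9, -73.6, 167.0]
tcp_rot: [-2.039, -2.389, 0.0]
contact_force: [0.9, 1.1, -0.3]
width: 49.9
grasp_force: 0.0
t: 25.17
ee_pos: [567.6, -49.3, 174.9]
tcp_rot: [-2.039, -2.388, 0.002]
contact_force: [-0.4, 0.1, -0.5]
width: 50.0
grasp_force: 0.0
[282 234]
exp bottom-of-collar/top px scene [[308.05217894 201.85398494]
 [308.74851015 187.73828172]]
```

View pics/w6.png

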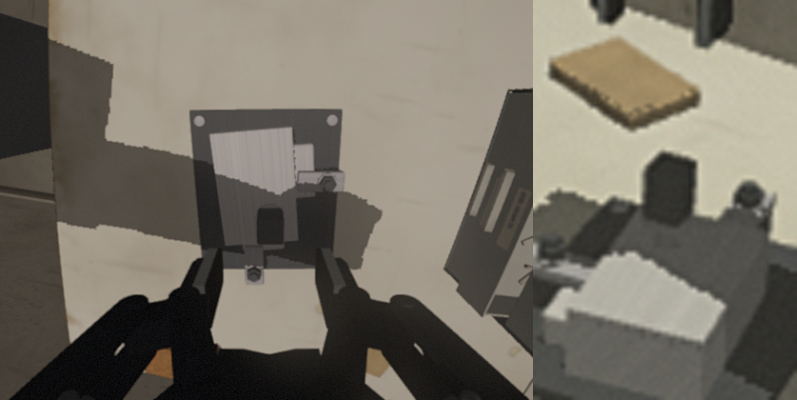

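The pin stands upright in the casting's bore, with its head at wrist px (270,225) of the mosaic. The gripper is open and well clear, so I'll hand in.

```bash
python3 -c "
from rig import bot
print(bot.hand_in())"
```

```text
the job is handed in; nothing more can be done
None
```

I touched off all three casting faces with the pin's shank in order, set the pin upright on the bottom of the bore, released it and handed the job in at about 25 s; no verdict came back, and the highest force I read was 13 N against the 24 N limit.

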